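Lift the parts basket out of the ultrasonic cleaner and hold it level over the tank

TASK

The ultrasonic cleaner has finished: take its lid off and lay it gently, right way up, in the middle of the dark bench mat, then lift the wire basket, with the board and the heat sink still in it, out of the tank until its underside is well clear of the rim. Hold it steady and level, centred over the tank, for three seconds so that the drips fall back, and finish still holding it there: do not put it down. Do not push the bottle, the tape roll or the solder reel stand about.

Things in the scene. Friction and masses are not known exactly. Their poses are not given: they have to be found in the camera images.
- cleaner: Bench ultrasonic cleaner, fixed: white box 165 (its x) x 180 (its y) x 140 mm high with a steel tank open at the top, 135 (x) x 150 (y) mm inside and 65 mm deep (tank floor 75 mm above the bench), grey control panel on its +x side. Origin: centre of its underside, at bench height; z up.
- tank_mouth (a point): Centre of the tank's mouth, in the plane of the steel rim, 140 mm above the bench; axes as the cleaner's.
- lid: Loose lift-off steel lid like an upturned tray, 148 (its x) x 163 (its y) x 24 mm, walls 4 mm, about 0.2 kg, lying on the cleaner's rim and parallel to it at the start. Origin: centre of its lower edge plane; z up when right way up. In the middle of its top a solid black pinch handle 16 (x) x 70 (y) x 30 mm high, from 24 to 54 mm above the origin.
- lid_grip (a point): Point to grip on the lid's handle: on the lid's axis, 45 mm above its origin (9 mm under the handle's top, 21 mm above the lid's plate). Close the fingers along the lid's x.
- mat: Dark rubber bench mat, fixed, 220 (its x) x 260 (its y) x 4 mm, empty, beside the cleaner (left or right of it). Origin: centre of its underside; its top is 4 mm above the bench.
- basket: Loose steel wire basket, 106 (its x) x 122 (its y) mm, walls to 45 mm, about 0.22 kg, standing in the tank under the lid (origin 75 mm above the bench), square to the tank within 3 degrees, 7 to 20 mm from its walls. Origin: centre under its feet; z up. Rigid wire arch over it along y, with a black plastic sleeve 12 (x) x 70 (y) x 16 mm high, 60 to 76 mm above the origin.
- basket_grip (a point): Middle of the basket's handle sleeve, 68 mm above the basket's origin (at the start 143 mm above the bench, 3 mm above the tank's rim). Close the fingers along the basket's x; there are at least 45 mm free on either side of the sleeve.
- board: Loose small green circuit board, 32 x 64 x 7 mm, 20 g, lying flat on the basket's floor (8 mm above the basket's origin). Origin: centre of its underside.
- heatsink: Loose aluminium finned heat sink, 24 x 24 x 14 mm, about 30 g, standing on the basket's floor. Origin: centre of its underside.
- bottle: Bystander: solvent dispenser bottle, 62 mm across, 118 mm high. Origin: centre of its underside.
- tape: Bystander: roll of paper tape lying flat, 96 mm across, 45 mm high. Origin: centre of its underside.
- reel_stand: Bystander: solder reel on a stand with two yellow uprights, 75 x 110 mm, 88 mm high. Origin: centre of its underside.

How it is judged:
On the way, in this order (a step that is already met when the one before it is completed fails the run):
1. the lid lies on the mat, right way up, let go and at rest, while the basket is still down in the tank (horizontal distance between lid and mat below 0.06 m and height (world z) of lid below 0.008 m and angle between lid's own z axis and vertical below 0.06 rad and contact force between lid and the arm below 0.1 N and contact force between lid and the fingers below 0.1 N and linear speed of lid below 0.03 m/s and z of basket in the frame of tank_mouth below -0.04 m), for 0.2 s.
2. the basket, held by the gripper, is kept clear of the tank, level and steady over its mouth for three seconds (z of basket in the frame of tank_mouth above 0.02 m and horizontal distance between basket and tank_mouth below 0.03 m and angle between basket's own z axis and vertical below 0.1 rad and linear speed of basket below 0.03 m/s and angular speed of basket below 0.2 rad/s and contact force between basket and the fingers above 1 N and contact force between basket and cleaner below 0.1 N and contact force between basket and lid below 0.1 N and distance between each of board, heatsink and basket below 0.07 m), for 3 s.
At the end, for the whole second after the job is handed in: Ends held by the gripper, still and level (0.1 rad): basket underside 20 mm or more above the rim, centre within 30 mm of the tank's, touching neither cleaner nor lid, contents in it, after 3 s held so. Lid let go, flat and right way up on the mat, centre within 60 mm of the mat's (all of step 2 and horizontal distance between lid and mat below 0.06 m and height (world z) of lid below 0.008 m and angle between lid's own z axis and vertical below 0.06 rad and contact force between lid and the arm below 0.1 N and contact force between lid and the fingers below 0.1 N and linear speed of lid below 0.03 m/s); the arm keeps its last pose, push and grip.
It fails at once if the basket is tipped by more than 0.35 rad (angle between basket's own z axis and vertical above 0.35 rad).
It fails at once if the lid is dropped: it comes down on the mat or bench faster than 0.6 m/s (height (world z) of lid below 0.05 m and linear speed of lid above 0.6 m/s).
It fails at once if a bystander (bottle) is moved more than 30 mm (distance of bottle from where it was at the start of the episode above 0.03 m).
It fails at once if a bystander (tape) is moved more than 30 mm (distance of tape from where it was at the start of the episode above 0.03 m).
It fails at once if a bystander (reel_stand) is moved more than 30 mm (distance of reel_stand from where it was at the start of the episode above 0.03 m).
It also fails if it takes over 61 s, if anything falls off the work surface, if the arm or the gripper's body presses on something with over 40 N, if the wrist force passes 120 N, or if a joint passes its speed limit or range.

ROBOT

A 6-joint arm with a two-finger parallel gripper is mounted at the origin on the work surface. World frame = base frame: x ahead of the robot, y to its left, z up, the work surface at z = 0. Lengths are in m, angles in rad, forces in N, time in s.
With the tool pointing down it reaches from about 0.3 to 0.875 m from the base axis. Payload 4.2 kg.
Tool frame: the origin (TCP) lies midway between the tips of the shut fingers; the grasp point (between the pads) lies 19 mm behind it; z points along the fingers, y is the line along which they close (so a half turn about z gives the same grasp; the last joint's range is limited). The gripper opens to 85 mm and grips with 20 to 120 N. Pads are 22 mm wide; open, the fingers measure 114 mm over their backs; the gripper's body (76 mm by 85 mm) begins 54 mm behind the grasp point. The pads swing forward as they close: fully open they stand 13 mm farther back than shut.
Start: joints at [-1.321, 0.32, 1.565, -0, 1.257, -0.02], TCP at [0.153, -0.554, 0.231] pointing down, gripper open.
Joint ranges: [-3.11, 3.11], [-0.84, 2.01], [0.21, 2.61], [-1.34, 4.49], [0.05, 2.63], [-2.56, 2.56]. Speed limits (rad/s): [2.57, 2.57, 3.14, 3.14, 3.14, 3.14].

INTERFACE

Orientations are given as a unit quaternion [w, x, y, z].
In Python, from workcell import telemetry, snapshot, order gives the robot as it stands.
- The arm moves only by the tool servo_tool, never from a script. Its argument "plan" is a list of rows, each an object of numbers: "x", "y", "z": the shift along the tool's x, y, z normalised to -1 to 1, where 1 is 20 cm; "turn": the turn about the tool's z normalised to -1 to 1, where 1 is 45 degrees. In form: [{"x": .., "y": .., "z": .., "turn": ..}, ...]. A call has 1 to 20 rows; each row shifts and turns the commanded pose from where the row before left it, along the tool's axes as they then stand; what a row does not reach is not made up. A row lasts 1/10 s, in which the tool goes at most 50 mm and 8.59 degrees, less where a joint would pass 70% of its speed; a pose out of reach is approached as far as the arm can. A call with a number of a shift or a turn outside -1 to 1 is refused whole. A call with a gripper value outside its range is refused whole. "gripper" is the finger opening in mm, from 0 to 85.4, set as the call begins (left out, the last holds). The fingers move at their own pace and stop on an object; "squeeze" is the grip in N (left out, the last holds). Time passes only in rows, so rows that do not move let the fingers close. It gives the time, the measured TCP pose, the force, the opening and the grip force at its end, in the units of the state.
- telemetry.observe(): the state, without advancing time (a new reading comes with each control period).
- snapshot(name): name is "scene" or "top" or "wrist"; returns a dict with "pixels" (480x640x3 uint8, blue, green, red), "K" (3x3 intrinsics, pixels), "R" (3x3) and "t" (3): a world point X has camera coordinates R X + t. Camera axes: x right, y down, z forward; pixel columns grow to the right and rows downward; lengths in m; the calibration is good to about 2 mm. A picture is of the moment at which its call begins. There is no depth.
- order.sign_off(): hands the job in; it is judged then, once.
The state is a dict: "time": time; "joints": joint angles; "joint_vel": joint speeds; "tau": joint torques, N m; "ee_pos": TCP position; "tcp_rot": TCP orientation; "wrist_force": force on the tool from outside, world axes, zero at the start; "moment": the same for the moment, N m; "opening": finger opening in m; "gripper_force": force on a finger pad.
Only numpy, scipy, OpenCV 4.12 (cv2) and the standard library are available. Lean on these libraries where they do the work, as an engineer would, in place of code of your own. Each camera call takes 0.05 s, during which the arm holds its last target. There are 200 camera calls.

## Working session

There is one attempt and no reset: what is moved stays moved. The work goes in short steps, Python scripts to look and compute and a tool call to move; the robot and the scene stay as the last step left them, time stands still between calls to the robot, and variables do not carry over. Pictures are saved under pics/ and viewed, at most 10 in all, crops included, and the job is handed in when it is done.

Besides the shell and the picture viewer there is one more tool, called after "Call:" as a command line: name --argument value ..., lists and objects as JSON in quotes. servo_tool: Moves the arm, as the interface text tells. Scaled input: -1 to 1 covers 20 cm each way for a shift and 45 degrees each way for a turn. Its arguments: {"type":"object","properties":{"plan":{"type":"array","items":{"type":"object","properties":{"x":{"type":"number"},"y":{"type":"number"},"z":{"type":"number"},"turn":{"type":"number"}}}},"gripper":{"type":"number"},"squeeze":{"type":"number"}},"required":["plan"]}

```bash
mkdir -p pics && python3 - <<'E'
from workcell import telemetry, snapshot
import cv2, numpy as np
o=telemetry.observe(); print(o)
for n in("top","scene"):
    s=snapshot(n); cv2.imwrite(f"pics/{n}0.png",s["pixels"]); np.savez(f"{n}0.npz",**s); print(n,s["K"].tolist(),s["R"].tolist(),s["t"].tolist())
E
```

```text
{'time': 0.0, 'joints': array([-1.32098849e+00,  3.20314631e-01,  1.56565412e+00,  2.24557372e-05,
        1.25742839e+00, -1.99942630e-02]), 'joint_vel': array([ 1.31399459e-03, -2.08748272e-05,  7.21651501e-05,  2.27003545e-04,
       -1.35216509e-03,  1.94871176e-03]), 'tau': array([ 7.09142896e-04, -4.15515411e+01, -2.34159046e+01,  1.48428021e-04,
        8.17241234e-03, -5.04916045e-06]), 'ee_pos': array([ 0.15315427, -0.55373672,  0.23047889]), 'tcp_rot': array([-8.97519932e-04,  9.90914707e-01,  1.34488769e-01, -9.28386072e-05]), 'wrist_force': array([-0.55972812, -0.06951301, -0.73671334]), 'moment': array([ 0.0231346 , -0.01295187,  0.01815973]), 'gripper_force': 0.0, 'opening': 0.08573900052646227}
top [[610.4227538195458, 0.0, 324.9371775692758], [0.0, 610.4227538195458, 239.68640624773295], [0.0, 0.0, 1.0]] [[-0.02206534997720148, -0.9997556944807512, 0.0012929360749904392], [-0.9959022846332959, 0.02186681640786029, -0.08775238915474402], [0.08770267836596733, -0.003223925169002773, -0.9961414791654548]] [0.025484856670127648, 0.6121299294491418, 1.722986610271371]
scene [[434.542285996575, 0.0, 318.62317504362574], [0.0, 434.542285996575, 240.6110345938942], [0.0, 0.0, 1.0]] [[-0.3561280543321727, 0.9341731467139651, -0.02221127812868154], [0.5594592124897709, 0.194119413465056, -0.8058058344764625], [-0.7484505317507004, -0.299396368171879, -0.5917631420150989]] [0.2368339400704734, -0.2548115993154092, 1.665405559729454]
```

View pics/top0.png

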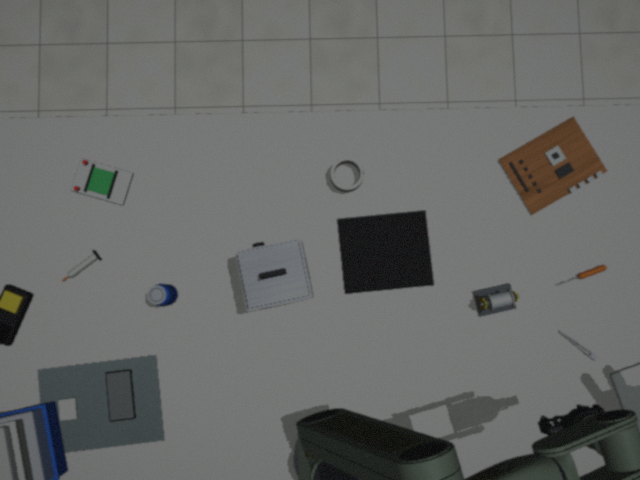

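View pics/scene0.png

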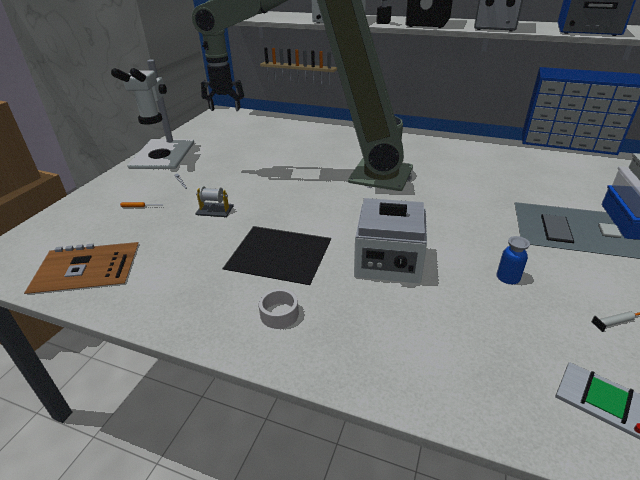

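The top view shows the lid handle at about (272,273), the cleaner around (272,275) with its panel towards +x, and the mat at x 338–433, y 211–293. The bottle is at (160,295), the tape at (345,176) and the reel stand at (495,300). The scene view agrees, and the arm is clear of the work.

```bash
cat > h.py <<'E'
import cv2, numpy as np
from workcell import telemetry, snapshot
def cast(s,uv,z):
    uv=np.atleast_2d(np.asarray(uv,float)); K,R,t=s["K"],s["R"],s["t"]
    d=(np.c_[uv,np.ones(len(uv))]@np.linalg.inv(K).T)@R; c=-R.T@t
    return (c+d*((z-c[2])/d[:,2])[:,None])
def tri(s1,p1,s2,p2):
    P=[s["K"]@np.c_[s["R"],s["t"]] for s in(s1,s2)]
    X=cv2.triangulatePoints(*P,np.array(p1,float).reshape(2,1),np.array(p2,float).reshape(2,1)); return (X[:3]/X[3]).ravel()
def blob(m,box):
    x0,y0,x1,y1=box; k=np.zeros(m.shape,np.uint8); k[y0:y1,x0:x1]=m[y0:y1,x0:x1]
    c=max(cv2.findContours(k,cv2.RETR_EXTERNAL,cv2.CHAIN_APPROX_NONE)[0],key=cv2.contourArea)
    return c[:,0,:]
def rect(s,m,box,z):
    p=cast(s,blob(m,box),z)[:,:2]; r=cv2.minAreaRect((p*1000).astype(np.float32))
    (cx,cy),(w,h),a=r
    if w<h: w,h,a=h,w,a+90   # a = direction of long side
    return cx/1000,cy/1000,w,h,(a+90)%180-90
def yaw():
    w,x,y,z=telemetry.observe()["tcp_rot"]
    R=lambda v:v
    # tool y and x directions in world
    tx=np.array([1-2*(y*y+z*z),2*(x*y+w*z)]); ty=np.array([2*(x*y-w*z),1-2*(x*x+z*z)])
    return tx,ty
E
python3 - <<'E'
from h import *
s=dict(np.load("top0.npz")); g=cv2.cvtColor(s["pixels"],cv2.COLOR_BGR2GRAY)
print("levels",g[273,272],g[255,290],g[250,390],g[320,320])
d=((g<60)*255).astype(np.uint8)
print("mat",rect(s,d,(325,200,445,305),.004))
print("handle",rect(s,d,(252,262,294,285),.190))
sc=dict(np.load("scene0.npz")); g2=cv2.cvtColor(sc["pixels"],cv2.COLOR_BGR2GRAY)
d2=((g2<60)*255).astype(np.uint8)
print("mat scene",rect(sc,d2,(215,222,340,290),.004))
b=blob(d2,(375,198,412,220)); print("handle scene bbox",cv2.boundingRect(b))
print("handle scene mean z.18", cast(sc,[b.mean(0)],.18))
l=((g>110)*255).astype(np.uint8)
hb=((cv2.GaussianBlur(g,(3,3),0)>cv2.GaussianBlur(g,(3,3),0)[320,320]+12)*255).astype(np.uint8)
print("lid/cleaner",rect(s,hb,(225,232,320,318),.14))
print(yaw())
for n,(u,v),z in(("bottle",(160,295),.1),("tape",(345,176),.03),("reel",(495,300),.05)): print(n,cast(s,[(u,v)],z))
big=cv2.resize(np.hstack([s["pixels"][225:325,215:325],sc["pixels"][190:290,345:455]]),None,fx=3.6,fy=3.6,interpolation=cv2.INTER_CUBIC); cv2.imwrite("pics/lid.png",big)
E
```

```text
levels 36 111 26 121
mat (0.57654248046875, -0.16063275146484374, 257.31756591796875, 216.85316467285156, -85.6879096031189)
handle (0.5132249145507812, 0.15151101684570312, 69.8958511352539, 14.817769050598145, -79.16399192810059)
mat scene (0.5799046630859375, -0.15825843811035156, 258.357177734375, 219.55923461914062, -85.55692625045776)
handle scene bbox (379, 203, 28, 14)
handle scene mean z.18 [[0.51617948 0.15328166 0.18      ]]Traceback (most recent call last):
  File "<stdin>", line 14, in <module>
  File "h.py", line 15, in rect
    p=cast(s,blob(m,box),z)[:,:2]; r=cv2.minAreaRect((p*1000).astype(np.float32))
             ~~~~^^^^^^^
  File "h.py", line 12, in blob
    c=max(cv2.findContours(k,cv2.RETR_EXTERNAL,cv2.CHAIN_APPROX_NONE)[0],key=cv2.contourArea)
ValueError: max() iterable argument is empty
```

Call:
servo_tool --plan '[{"x":0.149,"y":-0.162,"z":-0.02},{"x":0.149,"y":-0.162,"z":-0.02},{"x":0.149,"y":-0.162,"z":-0.02},{"x":0.149,"y":-0.162,"z":-0.02},{"x":0.149,"y":-0.162,"z":-0.02},{"x":0.149,"y":-0.162,"z":-0.02},{"x":0.149,"y":-0.162,"z":-0.02},{"x":0.149,"y":-0.162,"z":-0.02},{"x":0.149,"y":-0.162,"z":-0.02},{"x":0.149,"y":-0.162,"z":-0.02},{"x":0.149,"y":-0.162,"z":-0.02},{"x":0.149,"y":-0.162,"z":-0.02},{"x":0.149,"y":-0.162,"z":-0.02},{"x":0.149,"y":-0.162,"z":-0.02},{"x":0.149,"y":-0.162,"z":-0.02},{"x":0.149,"y":-0.162},{"x":0.149,"y":-0.162},{"x":0.149,"y":-0.162}]' --gripper 85 --squeeze 40

```text
invalid input at $.plan[0]: expected keys x, y, z, turn
```

Call:
servo_tool --plan '[{"turn":-0.19},{"turn":-0.19},{"turn":-0.19},{"turn":-0.19},{"turn":-0.19},{"turn":-0.19},{"turn":-0.19},{"turn":-0.19},{"turn":-0.19},{"turn":-0.19},{},{}]'

```text
invalid input at $.plan[0]: expected keys x, y, z, turn
```

```bash
python3 - <<'E'
from h import *
o=telemetry.observe(); print(o["ee_pos"],yaw(),o["joints"])
s=snapshot("wrist"); np.savez("wrist1.npz",**s); cv2.imwrite("pics/wrist1.png",s["pixels"])
print(s["K"].tolist(),s["R"].tolist(),s["t"].tolist())
E
```

```text
[ 0.15314867 -0.55376405  0.23057773] (array([0.96381972, 0.26655494]), array([ 0.26655462, -0.96381843])) [-1.32099189e+00  3.20205405e-01  1.56556115e+00 -1.13145231e-05
  1.25745642e+00 -2.00089640e-02]
[[430.6062185288549, 0.0, 324.6837671412424], [0.0, 430.6062185288549, 238.62532723017762], [0.0, 0.0, 1.0]] [[0.2660211305127008, -0.9639653399090944, -0.001892504871916181], [-0.9286995209779859, -0.25681417946535623, 0.2675138818095186], [-0.25836013209472913, -0.06940677689881204, -0.9635521477660224]] [-0.5732152234799969, -0.033438609368927764, 0.3784096396202221]
```

View pics/wrist1.png

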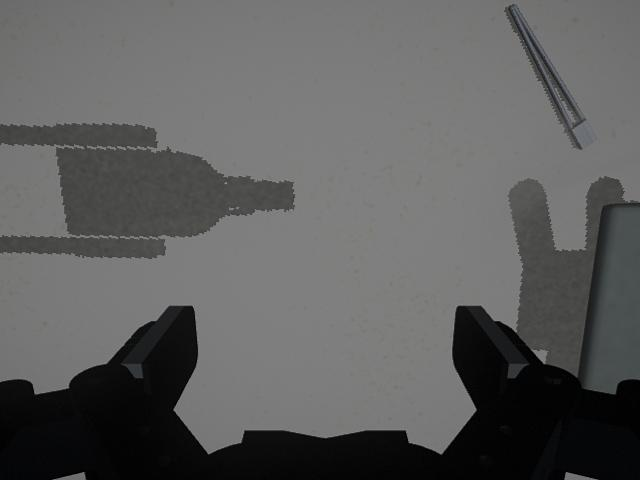

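The rows need all four keys, so the arm has not moved. The wrist picture shows bare bench and the open fingers at about (185,340) and (465,340).

Call:
servo_tool --plan '[{"x":0.149,"y":-0.162,"z":-0.02,"turn":0},{"x":0.149,"y":-0.162,"z":-0.02,"turn":0},{"x":0.149,"y":-0.162,"z":-0.02,"turn":0},{"x":0.149,"y":-0.162,"z":-0.02,"turn":0},{"x":0.149,"y":-0.162,"z":-0.02,"turn":0},{"x":0.149,"y":-0.162,"z":-0.02,"turn":0},{"x":0.149,"y":-0.162,"z":-0.02,"turn":0},{"x":0.149,"y":-0.162,"z":-0.02,"turn":0},{"x":0.149,"y":-0.162,"z":-0.02,"turn":0},{"x":0.149,"y":-0.162,"z":-0.02,"turn":0},{"x":0.149,"y":-0.162,"z":-0.02,"turn":0},{"x":0.149,"y":-0.162,"z":-0.02,"turn":0},{"x":0.149,"y":-0.162,"z":-0.02,"turn":0},{"x":0.149,"y":-0.162,"z":-0.02,"turn":0},{"x":0.149,"y":-0.162,"z":-0.02,"turn":0},{"x":0.149,"y":-0.162,"z":0,"turn":0},{"x":0.149,"y":-0.162,"z":0,"turn":0},{"x":0.149,"y":-0.162,"z":0,"turn":0}]' --gripper 85 --squeeze 40

```text
time: 1.95
ee_pos: [0.5152, 0.1527, 0.2911]
tcp_rot: [0.0, 0.991, 0.135, -0.0]
wrist_force: [0.9, -0.2, 0.8]
opening: 0.0852
gripper_force: 0.0
```

Call:
servo_tool --plan '[{"x":0,"y":0,"z":0,"turn":-0.19},{"x":0,"y":0,"z":0,"turn":-0.19},{"x":0,"y":0,"z":0,"turn":-0.19},{"x":0,"y":0,"z":0,"turn":-0.19},{"x":0,"y":0,"z":0,"turn":-0.19},{"x":0,"y":0,"z":0,"turn":-0.19},{"x":0,"y":0,"z":0,"turn":-0.19},{"x":0,"y":0,"z":0,"turn":-0.19},{"x":0,"y":0,"z":0,"turn":-0.19},{"x":0,"y":0,"z":0,"turn":-0.19},{"x":0,"y":0,"z":0,"turn":0},{"x":0,"y":0,"z":0,"turn":0}]'

```text
time: 3.15
ee_pos: [0.5147, 0.1508, 0.2911]
tcp_rot: [-0.0, 0.638, 0.77, -0.0]
wrist_force: [0.2, 0.0, -0.5]
opening: 0.0853
gripper_force: 0.0
```

```bash
python3 - <<'E'
from h import *
o=telemetry.observe(); print(o["ee_pos"],yaw(),o["joints"])
s=snapshot("wrist"); np.savez("wrist1.npz",**s); cv2.imwrite("pics/wrist1.png",s["pixels"])
E
```

```text
[0.51473735 0.15082579 0.29106786] (array([-0.1870271 ,  0.98235475]), array([0.98235467, 0.18702702])) [ 2.63654193e-01  2.26238755e-01  1.54482646e+00 -1.02359120e-04
  1.37098094e+00  7.55395918e-02]
```

View pics/wrist1.png

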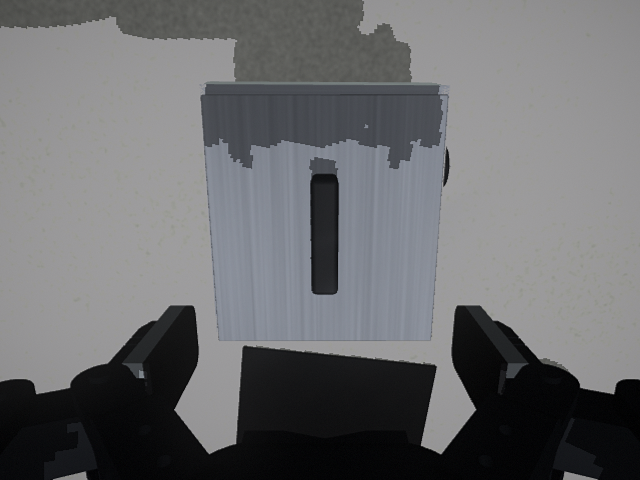

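The wrist view shows the lid squarely under the tool: handle x 311–338, y 175–293, and lid corners at about (203,96), (445,96), (431,340) and (218,340).

```bash
python3 - <<'E'
from h import *
s=dict(np.load("wrist1.npz")); g=cv2.cvtColor(s["pixels"],cv2.COLOR_BGR2GRAY)
print("handle",rect(s,((g<55)*255).astype(np.uint8),(295,165,350,305),.192))
c=cast(s,[(202,96),(446,96),(431,340),(218,340)],.164); print(c, c.mean(0))
for a,b in((0,3),(1,2)): d=c[a]-c[b]; print(np.degrees(np.arctan2(d[1],d[0]))-90)
for a,b in((0,1),(3,2)): d=c[b]-c[a]; print(np.degrees(np.arctan2(d[1],d[0])),np.hypot(*d[:2]))
E
```

```text
handle (0.5146276245117187, 0.15439730834960938, 71.40238189697266, 15.54358196258545, -79.52328777313232)
[[0.42863521 0.21786123 0.164     ]
 [0.5709478  0.24487794 0.164     ]
 [0.60261607 0.08723011 0.164     ]
 [0.45751222 0.05962147 0.164     ]] [0.51492783 0.15239769 0.164     ]
10.342044698249609
11.358398349220877
10.749150352482252 0.14485432327652362
10.772796832776312 0.14770702620142953
```

Call:
servo_tool --plan '[{"x":0.01,"y":0,"z":0.12,"turn":0},{"x":0,"y":0,"z":0.12,"turn":0},{"x":0,"y":0,"z":0.12,"turn":0},{"x":0,"y":0,"z":0.1,"turn":0},{"x":0,"y":0,"z":0.08,"turn":0},{"x":0,"y":0,"z":0.05,"turn":0},{"x":0,"y":0,"z":0.015,"turn":0},{"x":0,"y":0,"z":0,"turn":0}]'

```text
time: 4.0
ee_pos: [0.5146, 0.1529, 0.1703]
tcp_rot: [0.0, 0.637, 0.771, -0.0]
wrist_force: [0.5, 0.0, 0.1]
opening: 0.0851
gripper_force: 0.0
```

Call:
servo_tool --plan '[{"x":0,"y":0,"z":0,"turn":0},{"x":0,"y":0,"z":0,"turn":0},{"x":0,"y":0,"z":0,"turn":0},{"x":0,"y":0,"z":0,"turn":0},{"x":0,"y":0,"z":0,"turn":0},{"x":0,"y":0,"z":0,"turn":0},{"x":0,"y":0,"z":0,"turn":0},{"x":0,"y":0,"z":0,"turn":0}]' --gripper 0 --squeeze 50

```text
time: 4.8
ee_pos: [0.5147, 0.1529, 0.1707]
tcp_rot: [0.0, 0.636, 0.771, 0.0]
wrist_force: [0.6, 0.3, 3.8]
opening: 0.0154
gripper_force: 50.4
```

Call:
servo_tool --plan '[{"x":0,"y":0,"z":-0.02,"turn":0},{"x":0,"y":0,"z":-0.04,"turn":0},{"x":0,"y":0,"z":-0.07,"turn":0},{"x":0,"y":0,"z":-0.1,"turn":0},{"x":0,"y":0,"z":-0.1,"turn":0},{"x":0,"y":0,"z":-0.1,"turn":0},{"x":0,"y":0,"z":-0.05,"turn":0},{"x":0,"y":0,"z":-0.02,"turn":0},{"x":0,"y":0,"z":0,"turn":0}]'

```text
time: 5.7
ee_pos: [0.5143, 0.1528, 0.2702]
tcp_rot: [0.0, 0.636, 0.771, -0.0]
wrist_force: [-0.3, 0.6, -1.6]
opening: 0.0151
gripper_force: 49.6
```

Call:
servo_tool --plan '[{"x":-0.03,"y":0.019,"z":0,"turn":0},{"x":-0.06,"y":0,"z":0,"turn":0},{"x":-0.1,"y":0,"z":0,"turn":0},{"x":-0.1,"y":0,"z":0,"turn":0},{"x":-0.1,"y":0,"z":0,"turn":0},{"x":-0.1,"y":0,"z":0,"turn":0},{"x":-0.1,"y":0,"z":0,"turn":0},{"x":-0.1,"y":0,"z":0,"turn":0},{"x":-0.1,"y":0,"z":0,"turn":0},{"x":-0.1,"y":0,"z":0,"turn":0},{"x":-0.1,"y":0,"z":0,"turn":0},{"x":-0.1,"y":0,"z":0,"turn":0},{"x":-0.1,"y":0,"z":0,"turn":0},{"x":-0.1,"y":0,"z":0,"turn":0},{"x":-0.1,"y":0,"z":0,"turn":0},{"x":-0.1,"y":0,"z":0,"turn":0},{"x":-0.07,"y":0,"z":0,"turn":0},{"x":-0.03,"y":0,"z":0,"turn":0},{"x":0,"y":0,"z":0,"turn":0},{"x":0,"y":0,"z":0,"turn":0}]'

```text
time: 7.7
ee_pos: [0.5784, -0.1582, 0.2701]
tcp_rot: [-0.0, 0.636, 0.771, 0.0]
wrist_force: [0.4, -0.2, -1.9]
opening: 0.0148
gripper_force: 49.6
```

```bash
python3 - <<'E'
from h import *
o=telemetry.observe(); print(o["ee_pos"],o["wrist_force"],o["moment"])
s=snapshot("scene"); np.savez("scene2.npz",**s)
w=snapshot("top"); np.savez("top2.npz",**w); 
cv2.imwrite("pics/two.png",np.hstack([cv2.resize(s["pixels"][120:320,200:460],None,fx=1.7,fy=1.7,interpolation=cv2.INTER_CUBIC),cv2.resize(w["pixels"][200:325,210:340],(353,340),interpolation=cv2.INTER_CUBIC)]))
E
```

```text
[ 0.57839198 -0.15821991  0.27013056] [ 0.40415766 -0.23741277 -1.93449561] [ 1.46014562e-02 -1.32075807e-05  3.30568396e-02]
```

View pics/two.png

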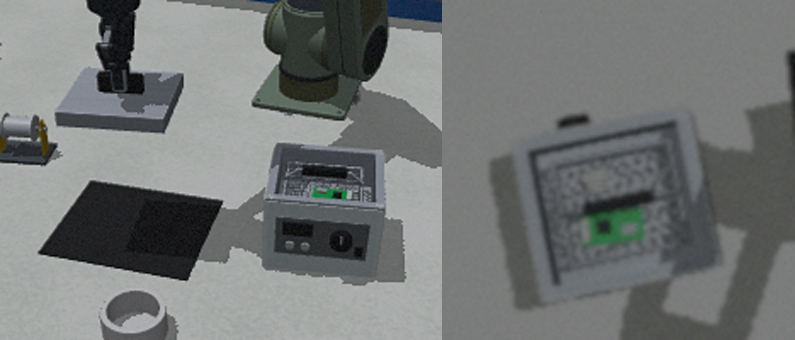

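The lid hangs level over the mat, and the open tank shows the basket with its black sleeve, the green board and the heat sink.

Call:
servo_tool --plan '[{"x":0,"y":0,"z":0.05,"turn":0},{"x":0,"y":0,"z":0.1,"turn":0},{"x":0,"y":0,"z":0.12,"turn":0},{"x":0,"y":0,"z":0.12,"turn":0},{"x":0,"y":0,"z":0.12,"turn":0},{"x":0,"y":0,"z":0.12,"turn":0},{"x":0,"y":0,"z":0.12,"turn":0},{"x":0,"y":0,"z":0.12,"turn":0},{"x":0,"y":0,"z":0.1,"turn":0},{"x":0,"y":0,"z":0.08,"turn":0},{"x":0,"y":0,"z":0.05,"turn":0},{"x":0,"y":0,"z":0.03,"turn":0},{"x":0,"y":0,"z":0.02,"turn":0},{"x":0,"y":0,"z":0.01,"turn":0},{"x":0,"y":0,"z":0.005,"turn":0},{"x":0,"y":0,"z":0,"turn":0},{"x":0,"y":0,"z":0,"turn":0}]'

```text
time: 9.5
ee_pos: [0.5789, -0.1588, 0.0378]
tcp_rot: [0.0, 0.636, 0.771, 0.0]
wrist_force: [0.5, -0.3, -1.7]
opening: 0.0149
gripper_force: 49.6
```

Call:
servo_tool --plan '[{"x":0,"y":0,"z":0.005,"turn":0},{"x":0,"y":0,"z":0.005,"turn":0},{"x":0,"y":0,"z":0.004,"turn":0},{"x":0,"y":0,"z":0,"turn":0},{"x":0,"y":0,"z":0,"turn":0}]'

```text
time: 10.0
ee_pos: [0.5786, -0.1587, 0.0347]
tcp_rot: [0.0, 0.636, 0.771, -0.0]
wrist_force: [-1.3, -0.6, 1.0]
opening: 0.015
gripper_force: 49.8
```

Call:
servo_tool --plan '[{"x":0,"y":0,"z":0,"turn":0},{"x":0,"y":0,"z":0,"turn":0},{"x":0,"y":0,"z":0,"turn":0},{"x":0,"y":0,"z":0,"turn":0},{"x":0,"y":0,"z":0,"turn":0},{"x":0,"y":0,"z":0,"turn":0},{"x":0,"y":0,"z":-0.03,"turn":0},{"x":0,"y":0,"z":-0.1,"turn":0},{"x":0,"y":0,"z":-0.15,"turn":0},{"x":0,"y":0,"z":-0.2,"turn":0},{"x":0,"y":0,"z":-0.2,"turn":0},{"x":0,"y":0,"z":-0.2,"turn":0},{"x":0,"y":0,"z":-0.2,"turn":0},{"x":0,"y":0,"z":-0.2,"turn":0},{"x":0,"y":0,"z":0,"turn":0}]' --gripper 85

```text
time: 11.5
ee_pos: [0.581, -0.1593, 0.2978]
tcp_rot: [0.006, 0.636, 0.771, 0.003]
wrist_force: [-0.1, 0.1, -0.1]
opening: 0.085
gripper_force: 0.0
```

Call:
servo_tool --plan '[{"x":0.1,"y":-0.019,"z":0,"turn":0},{"x":0.15,"y":0,"z":0,"turn":0},{"x":0.15,"y":0,"z":0,"turn":0},{"x":0.15,"y":0,"z":0,"turn":0},{"x":0.15,"y":0,"z":0,"turn":0},{"x":0.15,"y":0,"z":0,"turn":0},{"x":0.15,"y":0,"z":0,"turn":0},{"x":0.15,"y":0,"z":0,"turn":0},{"x":0.15,"y":0,"z":0,"turn":0},{"x":0.15,"y":0,"z":0,"turn":0},{"x":0.1,"y":0,"z":0,"turn":0},{"x":0.04,"y":0,"z":0,"turn":0},{"x":0,"y":0,"z":0,"turn":0},{"x":0,"y":0,"z":0,"turn":0}]'

```text
time: 12.9
ee_pos: [0.514, 0.1523, 0.29]
tcp_rot: [-0.0, 0.636, 0.771, -0.001]
wrist_force: [-1.4, 0.1, -0.6]
opening: 0.0851
gripper_force: 0.0
```

```bash
python3 - <<'E'
from h import *
o=telemetry.observe(); print(o["ee_pos"],yaw())
s=snapshot("wrist"); np.savez("wrist3.npz",**s)
c=snapshot("scene"); np.savez("scene3.npz",**c)
cv2.imwrite("pics/three.png",np.hstack([s["pixels"][60:420,120:520],cv2.resize(c["pixels"][190:300,210:330],(393,360),interpolation=cv2.INTER_CUBIC)]))
E
```

```text
[0.5140051  0.15234096 0.28997272] (array([-0.19009381,  0.98176568]), array([0.98176536, 0.19009288]))
```

View pics/three.png

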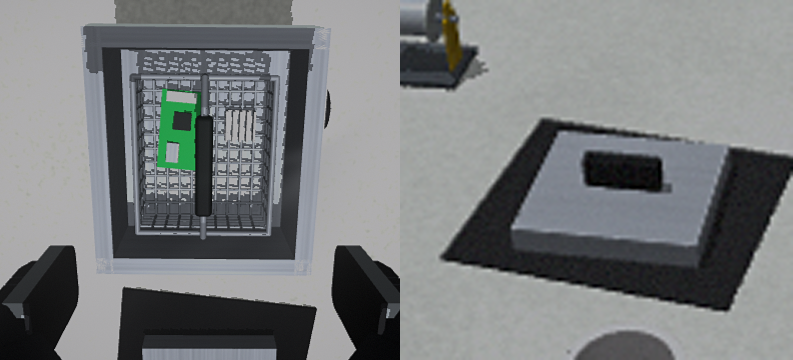

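The lid lies flat, handle up, centred on the mat. In the wrist view the sleeve spans x 316–333, y 176–276, with the board to its left and the heat sink to its right in the basket.

```bash
python3 - <<'E'
from h import *
s=dict(np.load("wrist3.npz")); g=cv2.cvtColor(s["pixels"],cv2.COLOR_BGR2GRAY)
m=cv2.morphologyEx(((g<45)*255).astype(np.uint8),cv2.MORPH_OPEN,np.ones((9,9),np.uint8))
b=blob(m,(308,165,342,290)); print(cv2.boundingRect(b)); print("sleeve",rect(s,m,(308,165,342,290),.148))
o=np.array([120,60]); c=cast(s,np.array([(81,26),(330,26),(311,273),(97,273)])+o,.14); print("cleaner top",c.mean(0),[np.hypot(*(c[i]-c[i-1])[:2]) for i in range(4)])
d=c[1]-c[0]; print(np.degrees(np.arctan2(d[1],d[0])))
E
```

```text
(315, 176, 18, 100)
sleeve (0.5143318481445313, 0.15030564880371095, 69.32514190673828, 11.313579559326172, -79.88435363769531)
cleaner top [0.51435487 0.1540505  0.14      ] [np.float64(0.17488512340189538), np.float64(0.15944900211413465), np.float64(0.17474816195247114), np.float64(0.1603021885310507)]
10.923076325853724
```

Call:
servo_tool --plan '[{"x":-0.01,"y":0.002,"z":0.05,"turn":0},{"x":0,"y":0,"z":0.12,"turn":0},{"x":0,"y":0,"z":0.12,"turn":0},{"x":0,"y":0,"z":0.12,"turn":0},{"x":0,"y":0,"z":0.12,"turn":0},{"x":0,"y":0,"z":0.1,"turn":0},{"x":0,"y":0,"z":0.08,"turn":0},{"x":0,"y":0,"z":0.06,"turn":0},{"x":0,"y":0,"z":0.04,"turn":0},{"x":0,"y":0,"z":0.015,"turn":0},{"x":0,"y":0,"z":0,"turn":0},{"x":0,"y":0,"z":0,"turn":0}]'

```text
time: 14.2
ee_pos: [0.5157, 0.151, 0.1261]
tcp_rot: [0.0, 0.636, 0.771, 0.001]
wrist_force: [-0.8, -0.1, -0.0]
opening: 0.085
gripper_force: 0.0
```

Call:
servo_tool --plan '[{"x":0,"y":0,"z":0,"turn":0},{"x":0,"y":0,"z":0,"turn":0},{"x":0,"y":0,"z":0,"turn":0},{"x":0,"y":0,"z":0,"turn":0},{"x":0,"y":0,"z":0,"turn":0},{"x":0,"y":0,"z":0,"turn":0},{"x":0,"y":0,"z":0,"turn":0},{"x":0,"y":0,"z":0,"turn":0},{"x":0,"y":0,"z":0,"turn":0}]' --gripper 0 --squeeze 50

```text
time: 15.1
ee_pos: [0.5148, 0.1508, 0.1254]
tcp_rot: [-0.0, 0.636, 0.771, -0.0]
wrist_force: [-2.7, 0.5, 0.6]
opening: 0.0113
gripper_force: 52.0
```

Call:
servo_tool --plan '[{"x":0,"y":0,"z":-0.01,"turn":0},{"x":0,"y":0,"z":-0.02,"turn":0},{"x":0,"y":0,"z":-0.03,"turn":0},{"x":0,"y":0,"z":-0.04,"turn":0},{"x":0,"y":0,"z":-0.05,"turn":0},{"x":0,"y":0,"z":-0.05,"turn":0},{"x":0,"y":0,"z":-0.05,"turn":0},{"x":0,"y":0,"z":-0.05,"turn":0},{"x":0,"y":0,"z":-0.05,"turn":0},{"x":0,"y":0,"z":-0.05,"turn":0},{"x":0,"y":0,"z":-0.05,"turn":0},{"x":0,"y":0,"z":-0.04,"turn":0},{"x":0.003,"y":0,"z":-0.03,"turn":0},{"x":0.004,"y":0,"z":-0.02,"turn":0},{"x":0.003,"y":0,"z":-0.015,"turn":0},{"x":0,"y":0,"z":-0.01,"turn":0},{"x":0,"y":0,"z":-0.005,"turn":0},{"x":0,"y":0,"z":0,"turn":0}]'

```text
time: 16.9
ee_pos: [0.5148, 0.1529, 0.2394]
tcp_rot: [-0.0, 0.636, 0.771, -0.0]
wrist_force: [0.4, -0.4, -3.7]
opening: 0.0111
gripper_force: 51.3
```

```bash
python3 - <<'E'
from h import *
o=telemetry.observe(); print(o["ee_pos"],o["wrist_force"],o["moment"])
s=snapshot("wrist"); c=snapshot("scene"); np.savez("scene4.npz",**c)
cv2.imwrite("pics/four.png",np.hstack([s["pixels"][60:420,120:520],cv2.resize(c["pixels"][140:290,320:480],(384,360),interpolation=cv2.INTER_CUBIC)]))
E
```

```text
[0.51478398 0.15286698 0.23939389] [ 0.38925475 -0.44064146 -3.7007625 ] [0.02413976 0.03102092 0.00733791]
```

View pics/four.png

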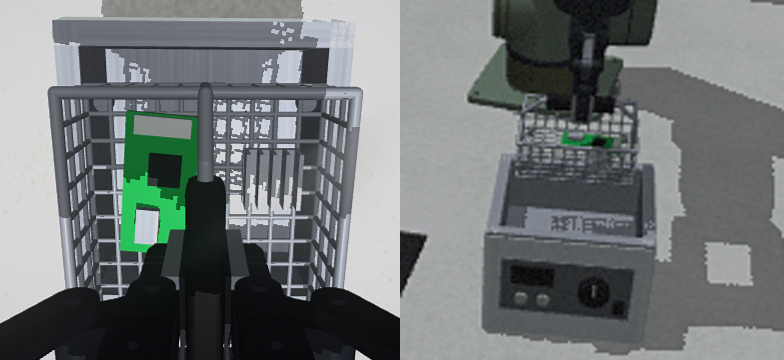

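The basket hangs level about 50 mm above the rim with the board and heat sink still inside. I'll hold it there for four seconds.

Call:
servo_tool --plan '[{"x":0,"y":0,"z":0,"turn":0},{"x":0,"y":0,"z":0,"turn":0},{"x":0,"y":0,"z":0,"turn":0},{"x":0,"y":0,"z":0,"turn":0},{"x":0,"y":0,"z":0,"turn":0},{"x":0,"y":0,"z":0,"turn":0},{"x":0,"y":0,"z":0,"turn":0},{"x":0,"y":0,"z":0,"turn":0},{"x":0,"y":0,"z":0,"turn":0},{"x":0,"y":0,"z":0,"turn":0},{"x":0,"y":0,"z":0,"turn":0},{"x":0,"y":0,"z":0,"turn":0},{"x":0,"y":0,"z":0,"turn":0},{"x":0,"y":0,"z":0,"turn":0},{"x":0,"y":0,"z":0,"turn":0},{"x":0,"y":0,"z":0,"turn":0},{"x":0,"y":0,"z":0,"turn":0},{"x":0,"y":0,"z":0,"turn":0},{"x":0,"y":0,"z":0,"turn":0},{"x":0,"y":0,"z":0,"turn":0}]'

```text
time: 19.0
ee_pos: [0.5148, 0.1529, 0.2395]
tcp_rot: [0.0, 0.636, 0.771, -0.0]
wrist_force: [0.1, -1.2, -3.6]
opening: 0.0108
gripper_force: 51.3
```

Call:
servo_tool --plan '[{"x":0,"y":0,"z":0,"turn":0},{"x":0,"y":0,"z":0,"turn":0},{"x":0,"y":0,"z":0,"turn":0},{"x":0,"y":0,"z":0,"turn":0},{"x":0,"y":0,"z":0,"turn":0},{"x":0,"y":0,"z":0,"turn":0},{"x":0,"y":0,"z":0,"turn":0},{"x":0,"y":0,"z":0,"turn":0},{"x":0,"y":0,"z":0,"turn":0},{"x":0,"y":0,"z":0,"turn":0},{"x":0,"y":0,"z":0,"turn":0},{"x":0,"y":0,"z":0,"turn":0},{"x":0,"y":0,"z":0,"turn":0},{"x":0,"y":0,"z":0,"turn":0},{"x":0,"y":0,"z":0,"turn":0},{"x":0,"y":0,"z":0,"turn":0},{"x":0,"y":0,"z":0,"turn":0},{"x":0,"y":0,"z":0,"turn":0},{"x":0,"y":0,"z":0,"turn":0},{"x":0,"y":0,"z":0,"turn":0}]'

```text
time: 21.0
ee_pos: [0.5148, 0.1529, 0.2395]
tcp_rot: [0.0, 0.636, 0.771, -0.0]
wrist_force: [-0.2, 0.4, -3.8]
opening: 0.011
gripper_force: 51.3
```

```bash
python3 -c "
from workcell import telemetry, order
o=telemetry.observe(); print(o['time'],o['ee_pos'],o['gripper_force'],o['wrist_force'])
print(order.sign_off())"
```

```text
21.0 [0.51482408 0.15287655 0.23948882] 51.31744623184204 [-0.18859536  0.414151   -3.82228379]
the job is handed in; nothing more can be done
None
```

I handed the job in at 21 s with no verdict returned: the lid lies flat, right way up, in the middle of the mat, and the gripper still holds the basket level with the board and heat sink in it, about 50 mm above the rim and centred over the tank, after more than four seconds held there.

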